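# Rotate the pantry stock: swap the tin behind the can and canister

## Robot

A 6-joint arm with a two-finger parallel gripper is mounted at the origin on the work surface. World frame = base frame: x ahead of the robot, y to its left, z up, the work surface at z = 0. Lengths are in m, angles in rad, forces in N, time in s.
With the tool pointing down it reaches from about 0.325 to 1 m from the base axis. Payload 5.1 kg.
Tool frame: the origin (TCP) lies midway between the tips of the shut fingers; the grasp point (between the pads) lies 19 mm behind it; z points along the fingers, y is the line along which they close (so a half turn about z gives the same grasp; the last joint's range is limited). The gripper opens to 85 mm and grips with 20 to 120 N. Pads are 22 mm wide; open, the fingers measure 114 mm over their backs; the gripper's body (76 mm by 85 mm) begins 54 mm behind the grasp point. The pads swing forward as they close: fully open they stand 13 mm farther back than shut.
Start: joints at [-1.342, 0.124, 1.65, -0, 1.367, -0.083], TCP at [0.199, -0.619, 0.231] pointing down, gripper open.
Joint ranges: [-2.61, 2.61], [-1.02, 2.33], [0.03, 2.71], [-1.35, 4.49], [0.32, 2.68], [-2.91, 2.91]. Speed limits (rad/s): [2.57, 2.57, 3.14, 3.14, 3.14, 3.14].

## Interface

Orientations are given as a rotation vector (axis times angle).
In Python, from cell import state, read_camera, calibration, finish_job gives the robot as it stands.
- The arm moves only by the tool servo_tool, never from a script. Its argument "increments" is text: rows parted by semicolons, each of 7 numbers parted by spaces: the shift along the tool's x, y, z in m, then the turn, a rotation vector about the tool's x, y, z in degrees, then the finger opening in m, from 0 to 0.0854. A call has 1 to 5 rows; each row is the pose to reach, as a shift and turn from the pose commanded when the call began, along the tool's axes at that moment; what a row does not reach only later rows make up. A row lasts 1/8 s, in which the tool goes at most 62.5 mm and 10.7 degrees, less where a joint would pass 70% of its speed; a pose out of reach is approached as far as the arm can. A call with a gripper value outside its range is refused whole. The fingers move at their own pace and stop on an object; the grip force is fixed at half the most. Time passes only in rows, so rows that repeat a pose let the fingers close. It gives the time, the measured TCP pose, the force, the opening and the grip force at its end, in the units of the state.
- state(): the state, without advancing time (a new reading comes with each control period).
- read_camera(name): name is "scene" or "top" or "wrist"; returns the picture (400x640x3 uint8, red, green, blue); there is no depth.
- calibration(name): a dict with "fx", "fy", "cx", "cy" (pixels), "rvec" (rotation vector, rad) and "tvec" (3), from world to camera coordinates, as OpenCV has them. Camera axes: x right, y down, z forward; pixel columns grow to the right and rows downward; lengths in m; the calibration is good to about 2 mm. A picture is of the moment at which its call begins: read the wrist's pose just before it. calibration takes no time and is no camera call; for the wrist camera it gives the pose at the moment of the call.
- finish_job(): hands the job in; it is judged then, once.
The state is a dict: "clock": time; "joints": joint angles; "qd": joint speeds; "effort": joint torques, N m; "position": TCP position; "tool_rot": TCP orientation; "force": force on the tool from outside, world axes, zero at the start; "ft_torque": the same for the moment, N m; "width": opening from 0.0 (shut) to 1.0 (fully open); "finger_force": force on a finger pad.
Only numpy, scipy, OpenCV 4.12 (cv2) and the standard library are available. Lean on these libraries where they do the work, as an engineer would, in place of code of your own. Each camera call takes 0.05 s, during which the arm holds its last target. There are 200 camera calls.

## Task

Clear the can and the square canister off the grey board, standing both in the white side tray, before moving the round tin behind them; then stand the round tin in the middle of the kitchen scale's steel pan, and after that stand the new square tin in the middle of the small cork mat where the round tin was. Last, put the can back in the middle of the larger round cork mat and the canister back in the middle of the square cork mat, its sides in line with the mat's; let nothing tip over.

Things in the scene. Friction and masses are not known exactly. Their poses are not given: they have to be found in the camera images.
- can: Food can, upright steel cylinder with a paper wrap and a bright top, diameter 62, height 105 mm, 0.4 kg. Starts on the larger round mat. Origin: centre of its underside, z up along its axis.
- canister: Square-section white storage canister with a grey lid, body 58 x 58, lid 55 x 55, total height 106 mm (the body 90, the lid above it), 0.35 kg. Starts on the square mat, sides nearly in line with the mat's. Origin: centre of its underside; x and y square to its side faces, z up.
- round_tin: The old tin: low round bare-metal tin, diameter 56, height 38 mm, 0.12 kg. Starts on the small mat, behind (farther from the robot than) and between the can and the canister, which stand too close and too tall for the gripper to get down to it. Origin: centre of its underside, z up.
- square_tin: The new tin: low square bare-metal tin, 46 x 46, height 42 mm, 0.14 kg. Starts alone on the bare worktop near the robot, to the left or right. Origin: centre of its underside; x and y square to its side faces, z up.
- mat_round: Larger round cork mat, diameter 74, 3 mm thick, fixed on the board; place of the can. Origin: centre of its underside, so its upper face is at origin + 3 mm. It and the square mat are side by side, 104 mm apart, in the nearer part of the board; which is left varies.
- mat_square: Square cork mat, 70 x 70, 3 mm thick, fixed cornerwise (about 45 degrees) on the board; place of the canister. Origin: centre of its underside; x and y square to its edges. Turned out of line with this mat the canister may strike the tin behind.
- mat_small: Smaller round cork mat, diameter 66, 3 mm thick, fixed on the board about 72 mm from the centres of the other two mats, behind and between them. Origin: centre of its underside.
- board: Grey stock board, fixed, 220 (x) x 260 (y), 12 mm thick, with a ridge 10 mm above its upper face along its far (+x) edge; carries the three mats on its upper face. A small amber spice jar (45 mm tall) stands near its far left corner and is no part of the job. Origin: centre of its underside; x points away from the robot, y to the left (the mats of can and canister lie beside each other along y).
- tray: White shallow side tray with a grey floor, fixed, outside 210 (x) x 140 (y), floor 5 mm thick, rim 12 mm high and 5 mm wide; empty at the start, to the left or right of the board. Can and canister fit in it side by side along its x. Origin: centre of its underside.
- pan (a point): Centre of the upper face of the kitchen scale's round steel pan, diameter 124 mm, 30 mm above the worktop, fixed; the scale is a black slab 180 x 150 mm with a small display on the robot's side, across the board from the tray. z up.

How it is judged:
On the way, in this order (a step that is already met when the one before it is completed fails the run):
1. can and canister both stand upright in the side tray, the round tin still being on the small mat (x of can in the frame of tray between -0.09 and 0.09 m and y of can in the frame of tray between -0.055 and 0.055 m and z of can in the frame of tray between 0 and 0.011 m and angle between each of can, canister, round_tin's own z axis and vertical below 0.1 rad and x of canister in the frame of tray between -0.09 and 0.09 m and y of canister in the frame of tray between -0.055 and 0.055 m and z of canister in the frame of tray between 0 and 0.011 m and horizontal distance between round_tin and mat_small below 0.02 m and z of round_tin in the frame of mat_small between -0.001 and 0.008 m), for 0.2 s.
2. the round tin stands on the middle of the scale's pan, can and canister still in the tray (x of can in the frame of tray between -0.09 and 0.09 m and y of can in the frame of tray between -0.055 and 0.055 m and z of can in the frame of tray between 0 and 0.011 m and angle between each of can, canister, round_tin's own z axis and vertical below 0.1 rad and x of canister in the frame of tray between -0.09 and 0.09 m and y of canister in the frame of tray between -0.055 and 0.055 m and z of canister in the frame of tray between 0 and 0.011 m and horizontal distance between round_tin and pan below 0.015 m and z of round_tin in the frame of pan between -0.004 and 0.005 m), for 0.2 s.
3. the square tin stands on the small mat, can and canister still in the tray (x of can in the frame of tray between -0.09 and 0.09 m and y of can in the frame of tray between -0.055 and 0.055 m and z of can in the frame of tray between 0 and 0.011 m and angle between each of can, canister, square_tin's own z axis and vertical below 0.1 rad and x of canister in the frame of tray between -0.09 and 0.09 m and y of canister in the frame of tray between -0.055 and 0.055 m and z of canister in the frame of tray between 0 and 0.011 m and horizontal distance between square_tin and mat_small below 0.013 m and z of square_tin in the frame of mat_small between -0.001 and 0.008 m), for 0.2 s.
At the end, for the whole second after the job is handed in: Can on the larger round mat, canister on the square mat (sides in line within 0.25 rad), square tin on the small mat, each centred within 13 mm; round tin on the scale pan within 15 mm of its centre; all upright (within 0.1 rad), released and at rest (horizontal distance between can and mat_round below 0.013 m and z of can in the frame of mat_round between -0.001 and 0.008 m and angle between each of can, canister, square_tin, round_tin's own z axis and vertical below 0.1 rad and horizontal distance between canister and mat_square below 0.013 m and z of canister in the frame of mat_square between -0.001 and 0.008 m and (angle between the x axis of canister and the x axis of mat_square, either way round below 0.25 rad or angle between the x axis of canister and the y axis of mat_square, either way round below 0.25 rad) and horizontal distance between square_tin and mat_small below 0.013 m and z of square_tin in the frame of mat_small between -0.001 and 0.008 m and horizontal distance between round_tin and pan below 0.015 m and z of round_tin in the frame of pan between -0.004 and 0.005 m and linear speed of each of can, canister, round_tin, square_tin below 0.02 m/s); the robot touches nothing.
It fails at once if one of the four goods is tipped over (leans more than 0.6 rad) (angle between any of can, canister, round_tin, square_tin's own z axis and vertical above 0.6 rad).
It also fails if it takes over 144 s, if anything falls off the work surface, if the arm or the gripper's body presses on something with over 40 N, if the wrist force passes 120 N, or if a joint passes its speed limit or range.

## Working session

There is one attempt and no reset: what is moved stays moved. The work goes in short steps, Python scripts to look and compute and a tool call to move; the robot and the scene stay as the last step left them, time stands still between calls to the robot, and variables do not carry over. Pictures are saved under pics/ and viewed, at most 14 in all, crops included, and the job is handed in when it is done.

Besides the shell and the picture viewer there is one more tool, called after "Request:" in YAML: its name, and indented under it one key for each argument. servo_tool: Moves the arm, as the interface text tells. Its arguments: {"type":"object","properties":{"increments":{"type":"string"}},"required":["increments"]}

```bash
mkdir -p pics; ls; python3 - <<'E'
from cell import *
import cv2
s=state();print({k:s[k] for k in ('clock','position','tool_rot','width')})
for n in ('top','scene'):
    cv2.imwrite(f'pics/{n}0.png',read_camera(n)[:,:,::-1]);print(n,calibration(n))
E
```

```text
pics
{'clock': 0.0, 'position': array([ 0.19921674, -0.61804987,  0.23001415]), 'tool_rot': array([-3.10137680e+00, -4.87398935e-01,  2.65708042e-04]), 'width': 0.9969890403519528}
top {'fx': 379.2339779886016, 'fy': 379.2339779886016, 'cx': 313.4451078456052, 'cy': 201.1753836232516, 'rvec': array([ 2.07999399, -2.125203  ,  0.2460631 ]), 'tvec': array([0.02608879, 0.4989892 , 0.88431497])}
scene {'fx': 440.46923795543483, 'fy': 440.46923795543483, 'cx': 324.56353512174456, 'cy': 193.8178619028765, 'rvec': array([ 1.02846077,  2.62041714, -0.80467019]), 'tvec': array([ 0.38564713, -0.24699548,  1.09610862])}
```

View pics/top0.png

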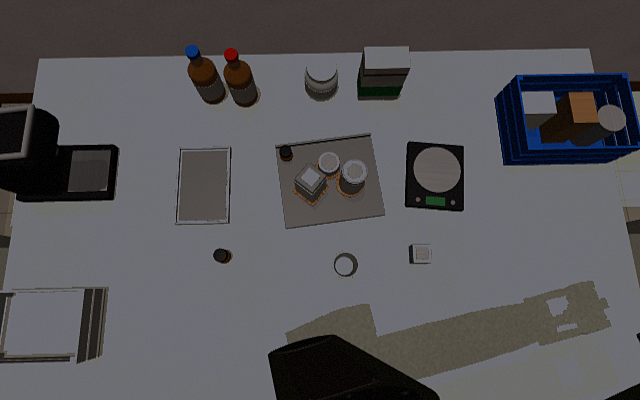

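View pics/scene0.png

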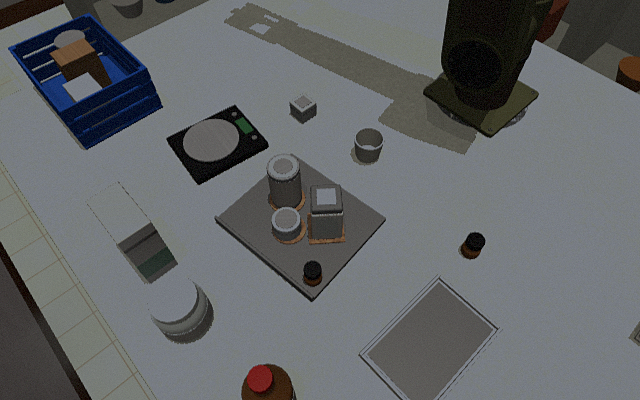

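```bash
cat > h.py <<'E'
import numpy as np, cv2
from scipy.spatial.transform import Rotation as R
from cell import *
def px2w(cal,u,v,z):
    K=R.from_rotvec(cal['rvec']).as_matrix();t=np.array(cal['tvec'])
    d=K.T@np.array([(u-cal['cx'])/cal['fx'],(v-cal['cy'])/cal['fy'],1]);c=-K.T@t
    return c+d*(z-c[2])/d[2]
def w2px(cal,p):
    K=np.array([[cal['fx'],0,cal['cx']],[0,cal['fy'],cal['cy']],[0,0,1]])
    return cv2.projectPoints(np.array(p,float).reshape(-1,3),np.array(cal['rvec']),np.array(cal['tvec']),K,None)[0].reshape(-1,2)
def crop(img,x0,y0,x1,y1,f,name):
    cv2.imwrite(f'pics/{name}.png',cv2.resize(img[y0:y1,x0:x1,::-1],None,fx=f,fy=f,interpolation=cv2.INTER_CUBIC))
def go(p,yawdeg=None):
    """tool-frame increment to TCP world p, tool pointing down, closing line (tool y) at yawdeg from world x (mod 180)"""
    s=state();R0=R.from_rotvec(s['tool_rot']);M=R0.as_matrix()
    y0=np.degrees(np.arctan2(M[1,1],M[0,1]))
    if yawdeg is None: yawdeg=y0
    yw=y0+(yawdeg-y0+90)%180-90
    a=np.radians(yw);y=np.array([np.cos(a),np.sin(a),0]);z=np.array([0,0,-1.]);x=np.cross(y,z)
    Rt=R.from_matrix(np.stack([x,y,z],1))
    d=M.T@(np.array(p)-s['position']);r=np.degrees((R0.inv()*Rt).as_rotvec())
    print('pos',s['position'].round(4),'yaw',round(y0,1),'j6',s['joints'][5].round(2),'-> d',d.round(4),'rot',r.round(1),'yaw',round(yw,1))
E
python3 - <<'E'
from h import *
c=calibration('top');im=cv2.imread('pics/top0.png')[:,:,::-1]
crop(im,272,125,392,235,5,'c1')
for n,u,v,z in [('canister top',311,177,.121),('can top',353,171,.12),('rtin top',329,161,.053),('sq top',421,252,.042),('pan',437,170,.03),('tray',203.5,185.5,.008),('cup',345,264,.05),('jar',222,255,.04),('b1',277,146,.012),('b2',370,137,.022),('b3',384,215,.012),('b4',285,227,.012)]:
    print(n,px2w(c,u,v,z).round(4))
for n,u,v in [('tl',179.5,149.5),('tr',230.5,147.5),('bl',177,223),('br',228.5,223)]: print(n,px2w(c,u,v,.012).round(4))
w=calibration('wrist');s=state()
print(w, (-R.from_rotvec(w['rvec']).as_matrix().T@w['tvec']))
go([.45,-.25,.25],90)
E
```

```text
canister top [0.5429 0.0203 0.121 ]
can top [ 0.5559 -0.079   0.12  ]
rtin top [ 0.605  -0.0267  0.053 ]
sq top [ 0.3696 -0.2453  0.042 ]
pan [ 0.5823 -0.3088  0.03  ]
tray [0.5595 0.3042 0.008 ]
cup [ 0.3441 -0.0573  0.05  ]
jar [0.373  0.2419 0.04  ]
b1 [0.6646 0.1099 0.012 ]
b2 [ 0.6812 -0.1405  0.022 ]
b3 [ 0.4694 -0.1665  0.012 ]
b4 [0.4435 0.0894 0.012 ]
tl [0.6601 0.3718 0.012 ]
tr [0.663 0.235 0.012]
bl [0.4598 0.3666 0.012 ]
br [0.457  0.2345 0.012 ]
{'fx': 297.38253862091165, 'fy': 297.38253862091165, 'cx': 315.56779477652765, 'cy': 197.39554749962045, 'rvec': array([-2.33006517,  1.69933805,  0.26532385]), 'tvec': array([-0.64824875, -0.03998847,  0.38063444])} [ 0.27109388 -0.59486557  0.3732977 ]
pos [ 0.1992 -0.6181  0.2302] yaw -72.1 j6 -0.08 -> d [ 0.3516 -0.2735 -0.0192] rot [-0.1  0.  17.9] yaw -90.0
```

View pics/c1.png

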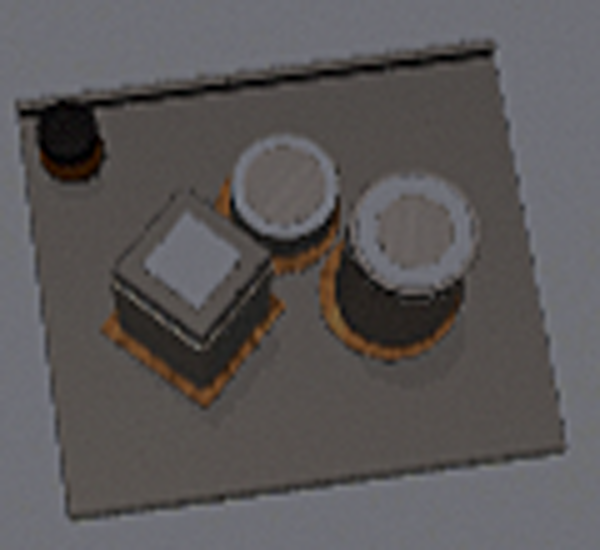

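```bash
python3 - <<'E'
from h import *
go([.46,-.03,.30],90)
E
```

```text
pos [ 0.1992 -0.6181  0.2302] yaw -72.1 j6 -0.08 -> d [ 0.4286 -0.4799 -0.0688] rot [-0.1  0.  17.9] yaw -90.0
```

Request:
servo_tool:
  increments: "0.03 -0.033 -0.005 0 0 2 0.0854; 0.07 -0.075 -0.015 0 0 4 0.0854; 0.11 -0.12 -0.025 0 0 6 0.0854; 0.15 -0.165 -0.035 0 0 8 0.0854; 0.19 -0.21 -0.045 0 0 10 0.0854"

```text
clock: 0.72
position: [0.3161, -0.3585, 0.2761]
tool_rot: [-3.134, -0.213, 0.0]
force: [0.1, -0.3, 0.4]
width: 1.0
finger_force: 0.0
```

```bash
python3 - <<'E'
from h import *
go([.46,-.03,.30],90)
E
```

```text
pos [ 0.3161 -0.3585  0.2761] yaw -82.2 j6 0.47 -> d [ 0.187  -0.3061 -0.0237] rot [-0.   0.   7.8] yaw -90.0
```

Request:
servo_tool:
  increments: "0.033 -0.05 -0.005 0 0 2 0.0854; 0.065 -0.1 -0.01 0 0 4 0.0854; 0.1 -0.155 -0.015 0 0 6 0.0854; 0.13 -0.21 -0.02 0 0 7.8 0.0854; 0.16 -0.26 -0.024 0 0 7.8 0.0854"

```text
clock: 1.35
position: [0.4388, -0.079, 0.3003]
tool_rot: [3.141, 0.001, 0.001]
force: [0.7, -0.9, -0.0]
width: 0.998
finger_force: 0.0
```

Request:
servo_tool:
  increments: "0.02 -0.05 0 0 0 0 0.0854; 0.02 -0.05 0 0 0 0 0.0854; 0.02 -0.05 0 0 0 0 0.0854"

```text
clock: 1.72
position: [0.4584, -0.0311, 0.2998]
tool_rot: [3.141, 0.003, -0.002]
force: [-0.2, -0.5, -0.4]
width: 1.004
finger_force: 0.0
```

```bash
python3 - <<'E'
from h import *
import pickle
c=calibration('wrist');im=read_camera('wrist')
pickle.dump((c,im),open('w1.pkl','wb'))
go([.46,-.03,.30],90)
crop(im,0,0,640,400,1.25,'w1')
print((-R.from_rotvec(c['rvec']).as_matrix().T@c['tvec']))
E
```

```text
pos [ 0.4583 -0.0317  0.2999] yaw -90.0 j6 1.38 -> d [ 0.0017 -0.0017 -0.0001] rot [0. 0. 0.] yaw -90.0
[ 0.53399613 -0.03095769  0.44287359]
```

View pics/w1.png

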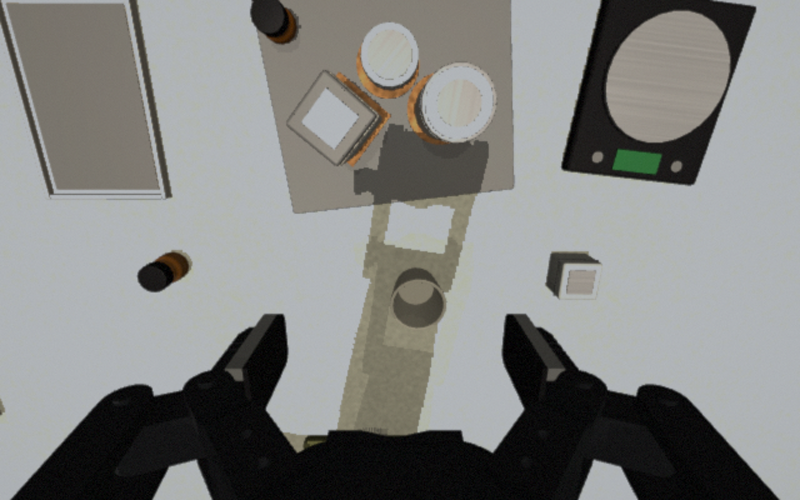

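```bash
python3 - <<'E'
from h import *
import pickle
c,im=pickle.load(open('w1.pkl','rb'))
f=lambda u,v,z:px2w(c,u/1.25,v/1.25,z)
for n,u,v,z in [('canister',333,118.5,.121),('can top',459,103,.12),('rtin top',389,52,.053),('sq top',579,281,.042),('pan',669,77,.03),('cup',418,298,.05),('jar',155,276,.045)]: print(n,f(u,v,z).round(4))
L=[f(*p,.121) for p in [(328,71),(379,118),(337,165),(287,120)]];print(np.array(L).round(4),np.mean(L,0))
S=[f(*p,.042) for p in [(557,262),(601,263),(600,300),(558,299)]];print(np.array(S).round(4),np.mean(S,0))
for p in [(52,198),(171,197)]: print('tray',f(*p,.012))
for p in [(296,213),(514,188)]: print('board',f(*p,.012))
go([.555,-.078,.19],96)
E
```

```text
canister [0.5419 0.0194 0.121 ]
can top [ 0.5539 -0.0833  0.12  ]
rtin top [ 0.6029 -0.0258  0.053 ]
sq top [ 0.3648 -0.2461  0.042 ]
pan [ 0.5841 -0.3104  0.03  ]
cup [ 0.3468 -0.0583  0.05  ]
jar [0.3722 0.2449 0.045 ]
[[ 0.5774  0.0215  0.121 ]
 [ 0.5423 -0.0183  0.121 ]
 [ 0.5046  0.0178  0.121 ]
 [ 0.5408  0.0571  0.121 ]] [0.54127174 0.01955332 0.121     ]
[[ 0.3883 -0.2173  0.042 ]
 [ 0.3871 -0.268   0.042 ]
 [ 0.3404 -0.2746  0.042 ]
 [ 0.3417 -0.2247  0.042 ]] [ 0.3644078  -0.24613734  0.042     ]
tray [0.45682245 0.36887975 0.012     ]
tray [0.45800747 0.22972659 0.012     ]
board [0.43898223 0.08542709 0.012     ]
board [ 0.46852563 -0.16939235  0.012     ]
pos [ 0.4583 -0.0317  0.2999] yaw -90.0 j6 1.38 -> d [0.0968 0.0463 0.1099] rot [ 0.  0. -6.] yaw -84.0
```

Request:
servo_tool:
  increments: "0.025 0.012 0.035 0 0 -10 0.0854; 0.05 0.025 0.07 0 0 -20 0.0854; 0.075 0.038 0.105 0 0 -30 0.0854; 0.0965 0.05 0.145 0 0 -40 0.0854; 0.0965 0.05 0.145 0 0 -40 0.0854"

```text
clock: 2.4
position: [0.5528, -0.0827, 0.1509]
tool_rot: [-2.95, -1.067, 0.011]
force: [-0.7, 0.2, 0.0]
width: 1.002
finger_force: 0.0
```

```bash
python3 - <<'E'
from h import *
import pickle
go([.5545,-.0815,.071],-50)
E
```

```text
pos [ 0.5528 -0.0827  0.1509] yaw -50.2 j6 0.63 -> d [0.0025 0.0008 0.0799] rot [-0.4  0.3 -0.2] yaw -50.0
```

Request:
servo_tool:
  increments: "0.002 0.001 0.03 0 0 0 0.0854; 0.002 0.001 0.06 0 0 0 0.0854; 0.002 0.001 0.08 0 0 0 0.0854; 0.002 0.001 0.08 0 0 0 0.05; 0.002 0.001 0.08 0 0 0 0.05"

```text
clock: 3.02
position: [0.5583, -0.0808, 0.077]
tool_rot: [2.951, 1.074, 0.003]
force: [-0.5, 1.1, -2.8]
width: 0.717
finger_force: 65.4
```

Request:
servo_tool:
  increments: "0 0 0 0 0 0 0.05; 0 0 0 0 0 0 0.05"

```text
clock: 3.28
position: [0.558, -0.0806, 0.0765]
tool_rot: [2.951, 1.076, 0.002]
force: [-0.4, -0.4, 1.2]
width: 0.712
finger_force: 65.6
```

```bash
python3 - <<'E'
from h import *
s=state();print(s['width'],s['finger_force'])
go([.5545,-.0815,.20],-50)
go([.61,.301,.20],-90)
E
```

```text
0.712204463651491 65.59342503547668
pos [ 0.558  -0.0806  0.0765] yaw -49.9 j6 0.63 -> d [-0.0032 -0.0014 -0.1235] rot [ 0.1 -0.1  0.1] yaw -50.0
pos [ 0.558  -0.0806  0.0765] yaw -49.9 j6 0.63 -> d [ 0.2855 -0.2584 -0.1236] rot [ 0.1 -0.1 40.1] yaw -90.0
```

Request:
servo_tool:
  increments: "0 0 -0.045 0 0 0 0.05; 0 0 -0.09 0 0 0 0.05; 0 0 -0.13 0 0 0 0.05; 0.04 -0.036 -0.13 0 0 8 0.05; 0.08 -0.072 -0.13 0 0 16 0.05"

```text
clock: 3.9
position: [0.5725, 0.027, 0.2062]
tool_rot: [3.074, 0.645, 0.002]
force: [0.5, -0.9, -2.6]
width: 0.71
finger_force: 66.7
```

```bash
python3 - <<'E'
from h import *
print(state()['width'])
go([.61,.301,.20],-90)
E
```

```text
0.7100005840329332
pos [0.5725 0.027  0.2062] yaw -66.3 j6 1.11 -> d [ 0.1444 -0.2359  0.0063] rot [ 0.  -0.1 23.7] yaw -90.0
```

Request:
servo_tool:
  increments: "0.029 -0.047 0 0 0 5 0.05; 0.058 -0.094 0 0 0 10 0.05; 0.087 -0.141 0 0 0 15 0.05; 0.116 -0.188 0 0 0 20 0.05; 0.1445 -0.236 0.005 0 0 23.7 0.05"

```text
clock: 4.53
position: [0.608, 0.3025, 0.2004]
tool_rot: [3.142, 0.007, 0.001]
force: [0.2, -0.8, -2.2]
width: 0.712
finger_force: 66.7
```

Request:
servo_tool:
  increments: "0 0 0.03 0 0 0 0.05; 0 0 0.06 0 0 0 0.05; 0 0 0.09 0 0 0 0.05; 0 0 0.11 0 0 0 0.05; 0 0 0.11 0 0 0 0.05"

```text
clock: 5.15
position: [0.6064, 0.3, 0.0878]
tool_rot: [3.14, 0.01, -0.007]
force: [-0.8, -0.8, -4.0]
width: 0.716
finger_force: 67.1
```

```bash
python3 - <<'E'
from h import *
go([.61,.301,.067],-90)
E
```

```text
pos [0.6064 0.3    0.0878] yaw -89.6 j6 1.94 -> d [ 0.0037 -0.001   0.0208] rot [0.1 0.3 0.4] yaw -90.0
```

Request:
servo_tool:
  increments: "0.003 0 0.01 0 0 0 0.05; 0.003 0 0.018 0 0 0 0.05; 0.003 0 0.02 0 0 0 0.05; 0.003 0 0.02 0 0 0 0.05"

```text
clock: 5.65
position: [0.611, 0.3006, 0.0704]
tool_rot: [-3.142, -0.01, 0.0]
force: [0.1, 0.5, -3.2]
width: 0.713
finger_force: 67.1
```

```bash
python3 - <<'E'
from h import *
print(state()['force'])
go([.61,.301,.067],-90)
E
```

```text
[ 0.06939953  0.51826865 -3.20049423]
pos [0.611  0.3006 0.0704] yaw -89.6 j6 1.94 -> d [-0.001  -0.0004  0.0034] rot [-0.   0.   0.4] yaw -90.0
```

Request:
servo_tool:
  increments: "0 0 0.003 0 0 0 0.05; 0 0 0.005 0 0 0 0.05; 0 0 0.005 0 0 0 0.05; 0 0 0.005 0 0 0 0.0854; 0 0 0.005 0 0 0 0.0854"

```text
clock: 6.28
position: [0.6112, 0.3008, 0.0655]
tool_rot: [-3.141, -0.01, -0.001]
force: [0.7, -0.1, 0.9]
width: 0.996
finger_force: 0.0
```

Request:
servo_tool:
  increments: "0 0 0 0 0 0 0.0854; 0 0 -0.03 0 0 0 0.0854; 0 0 -0.08 0 0 0 0.0854; 0 0 -0.14 0 0 0 0.0854; 0 0 -0.14 0 0 0 0.0854"

```text
clock: 6.9
position: [0.6145, 0.3021, 0.2137]
tool_rot: [-3.137, -0.01, -0.02]
force: [0.5, 0.9, -0.0]
width: 1.001
finger_force: 0.0
```

```bash
python3 - <<'E'
from h import *
go([.50,-.03,.28],-90)
E
```

```text
pos [0.6145 0.3021 0.2137] yaw -89.6 j6 1.94 -> d [-0.1157  0.331  -0.0694] rot [-0.3 -0.7  0.4] yaw -90.0
```

Request:
servo_tool:
  increments: "-0.023 0.05 -0.014 0 0 0 0.0854; -0.046 0.1 -0.028 0 0 0 0.0854; -0.069 0.15 -0.042 0 0 0 0.0854; -0.092 0.2 -0.056 0 0 0 0.0854; -0.115 0.25 -0.065 0 0 0 0.0854"

```text
clock: 7.52
position: [0.4967, 0.0485, 0.2703]
tool_rot: [3.141, 0.011, 0.001]
force: [0.0, -0.5, -0.0]
width: 1.003
finger_force: 0.0
```

Request:
servo_tool:
  increments: "0 0 0 0 0 0 0.0854; 0 0 0 0 0 0 0.0854"

```text
clock: 7.78
position: [0.4975, 0.05, 0.2697]
tool_rot: [-3.141, -0.009, 0.001]
force: [0.4, 0.3, -0.4]
width: 0.999
finger_force: 0.0
```

```bash
python3 - <<'E'
from h import *
import pickle
c=calibration('wrist');im=read_camera('wrist')
pickle.dump((c,im),open('w2.pkl','wb'))
go([.545,.02,.18],-43)
go([.545,.02,.18],47)
crop(im,0,0,640,330,1.25,'w2')
E
```

```text
pos [0.4976 0.0504 0.2696] yaw -89.6 j6 1.56 -> d [0.0473 0.0308 0.0895] rot [ -0.    0.  -46.6] yaw -43.0
pos [0.4976 0.0504 0.2696] yaw -89.6 j6 1.56 -> d [0.0473 0.0308 0.0895] rot [ 0.   0.1 43.4] yaw -133.0
```

View pics/w2.png

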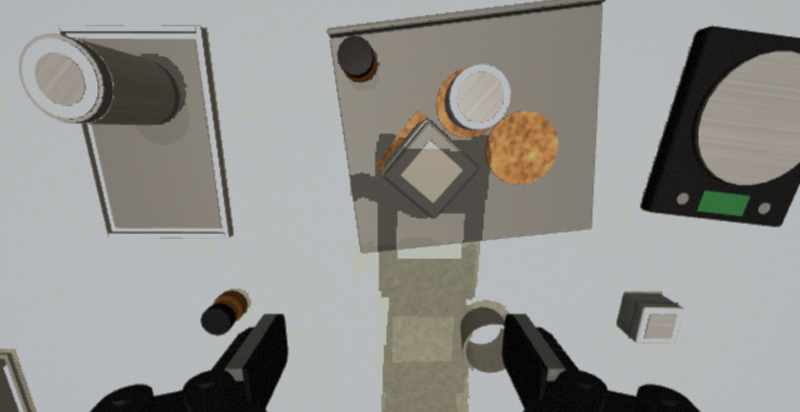

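```bash
python3 - <<'E'
from h import *
import pickle
c,im=pickle.load(open('w2.pkl','rb'))
f=lambda p,z:px2w(c,p[0]/1.25,p[1]/1.25,z)
print('matround',f((523,147),.015))
# round mat by colour
h=cv2.cvtColor(im,cv2.COLOR_RGB2HSV);m=cv2.inRange(h,(5,110,90),(22,255,255));m[:,:385]=0;m[:80]=0;m[160:]=0
ys,xs=np.nonzero(m);print(xs.mean()*1.25,ys.mean()*1.25,len(xs))
print('can',f((62,78),.11),'rtin',f((480,95),.053))
L=np.array([f(p,.121) for p in [(431,119),(478,171),(432,217),(383,177)]]);print('canister',L[:,:2].round(4),L.mean(0))
e=np.diff(np.vstack([L,L[:1]]),axis=0);print(np.degrees(np.arctan2(e[:,1],e[:,0]))%90)
a,b=f((380,170),.015),f((420,112),.015);print('matedge',a,b,np.degrees(np.arctan2(*(b-a)[1::-1])))
T=np.array([f(p,z) for p,z in [((109,235),.012),((231,236),.012),((206,26),.012),((81,26),.012)]]);print('tray',T.round(4),T.mean(0))
print('board',f((362,252),.012),f((592,228),.012),f((603,2),.022),f((329,33),.022))
print('sqtin',f((662,326),.042),'pan',f((768,118),.03))
E
```

```text
matround [ 0.55575579 -0.08239295  0.015     ]
521.2019413779977 147.08174724019796 2627
can [0.60827242 0.29926397 0.11      ] rtin [ 0.60241656 -0.02615949  0.053     ]
canister [[ 0.5802  0.0235]
 [ 0.5423 -0.0142]
 [ 0.5057  0.0201]
 [ 0.5374  0.0593]] [0.54137877 0.02218274 0.121     ]
[44.80890124 46.80875029 51.08415925 50.03929796]
matedge [0.53169761 0.06571038 0.015     ] [0.58937567 0.02499666 0.015     ] -35.21746177459097
tray [[0.4584 0.3701 0.012 ]
 [0.4578 0.2335 0.012 ]
 [0.6657 0.2305 0.012 ]
 [0.6652 0.3496 0.012 ]] [0.56177556 0.29591286 0.012     ]
board [0.43955041 0.08697462 0.012     ] [ 0.4688374  -0.16963083  0.012     ] [ 0.68418419 -0.1391192   0.022     ] [0.65808333 0.11207354 0.022     ]
sqtin [ 0.36356538 -0.25033857  0.042     ] pan [ 0.58467547 -0.31269224  0.03      ]
```

Request:
servo_tool:
  increments: "0.01 0.007 0.03 0 0 10.5 0.0854; 0.02 0.014 0.06 0 0 21 0.0854; 0.032 0.022 0.09 0 0 31.5 0.0854; 0.044 0.03 0.115 0 0 42 0.0854; 0.044 0.03 0.115 0 0 43.4 0.0854"

```text
clock: 8.45
position: [0.5404, 0.0212, 0.1519]
tool_rot: [2.922, -1.149, -0.01]
force: [-0.8, 0.4, 0.2]
width: 1.001
finger_force: 0.0
```

Request:
servo_tool:
  increments: "0 0 0 0 0 0 0.0854; 0 0 0 0 0 0 0.0854"

```text
clock: 8.7
position: [0.5424, 0.0208, 0.1568]
tool_rot: [-2.923, 1.149, -0.003]
force: [1.1, 0.1, 0.0]
width: 0.999
finger_force: 0.0
```

```bash
python3 - <<'E'
from h import *
go([.5415,.0205,.072],47)
E
```

```text
pos [0.5424 0.0208 0.1568] yaw -132.9 j6 2.26 -> d [-0.0006  0.0009  0.0848] rot [-0.1 -0.1  0.1] yaw -133.0
```

Request:
servo_tool:
  increments: "0 0 0.03 0 0 0 0.0854; 0 0 0.06 0 0 0 0.0854; 0 0 0.083 0 0 0 0.0854; 0 0 0.083 0 0 0 0.0854; 0 0 0.083 0 0 0 0.045"

```text
clock: 9.32
position: [0.5428, 0.0203, 0.0741]
tool_rot: [-2.922, 1.151, -0.004]
force: [0.7, -0.5, 0.2]
width: 0.819
finger_force: 0.0
```

Request:
servo_tool:
  increments: "0 0 0 0 0 0 0.045; 0 0 0 0 0 0 0.045; 0 0 0 0 0 0 0.045"

```text
clock: 9.7
position: [0.5438, 0.0204, 0.075]
tool_rot: [-2.921, 1.151, -0.007]
force: [0.4, 1.9, 6.9]
width: 0.671
finger_force: 64.3
```

Request:
servo_tool:
  increments: "0 0 -0.045 0 0 0 0.045; 0 0 -0.09 0 0 0 0.045; 0 0 -0.12 0 0 0 0.045; 0 0 -0.12 0 0 0 0.045"

```text
clock: 10.2
position: [0.5431, 0.02, 0.195]
tool_rot: [-2.921, 1.152, -0.008]
force: [-0.4, -0.2, -4.0]
width: 0.675
finger_force: 65.9
```

```bash
python3 - <<'E'
from h import *
go([.512,.300,.18],-90)
E
```

```text
pos [0.5431 0.02   0.195 ] yaw -133.0 j6 2.26 -> d [-0.2139 -0.1834  0.0146] rot [ -0.1  -0.3 -43. ] yaw -90.0
```

Request:
servo_tool:
  increments: "-0.043 -0.037 0.003 0 0 -9 0.045; -0.086 -0.074 0.006 0 0 -18 0.045; -0.129 -0.11 0.009 0 0 -27 0.045; -0.172 -0.147 0.012 0 0 -36 0.045; -0.214 -0.183 0.015 0 0 -43 0.045"

```text
clock: 10.82
position: [0.5083, 0.301, 0.1739]
tool_rot: [3.139, 0.006, -0.006]
force: [0.7, -0.3, -3.9]
width: 0.672
finger_force: 65.8
```

Request:
servo_tool:
  increments: "0 0 0.03 0 0 0 0.045; 0 0 0.06 0 0 0 0.045; 0 0 0.09 0 0 0 0.045; 0 0 0.1 0 0 0 0.045; 0 0 0.1 0 0 0 0.045"

```text
clock: 11.45
position: [0.509, 0.2993, 0.0753]
tool_rot: [3.14, -0.001, -0.005]
force: [-0.9, -0.4, -3.1]
width: 0.67
finger_force: 66.0
```

```bash
python3 - <<'E'
from h import *
go([.512,.300,.065],-90)
E
```

```text
pos [0.509  0.2993 0.0753] yaw -90.0 j6 2.01 -> d [ 0.0031 -0.0007  0.0103] rot [ 0.1  0.2 -0. ] yaw -90.0
```

Request:
servo_tool:
  increments: "0 0 0.006 0 0 0 0.045; 0 0 0.011 0 0 0 0.045; 0 0 0.011 0 0 0 0.045; 0 0 0.011 0 0 0 0.0854; 0 0 0.011 0 0 0 0.0854"

```text
clock: 12.08
position: [0.5112, 0.3005, 0.0677]
tool_rot: [-3.141, 0.001, -0.004]
force: [0.1, -0.3, 0.5]
width: 1.0
finger_force: 0.0
```

Request:
servo_tool:
  increments: "0 0 0 0 0 0 0.0854; 0 0 -0.03 0 0 0 0.0854; 0 0 -0.08 0 0 0 0.0854; 0 0 -0.14 0 0 0 0.0854; 0 0.05 -0.18 0 0 0 0.0854"

```text
clock: 12.7
position: [0.5112, 0.2527, 0.2497]
tool_rot: [-3.139, -0.005, -0.008]
force: [0.9, -0.2, 0.1]
width: 1.0
finger_force: 0.0
```

```bash
python3 - <<'E'
from h import *
go([.50,-.02,.24],-90)
E
```

```text
pos [0.5112 0.2527 0.2497] yaw -89.8 j6 1.93 -> d [-0.0121  0.2727  0.009 ] rot [-0.1 -0.3  0.2] yaw -90.0
```

Request:
servo_tool:
  increments: "-0.003 0.055 0 0 0 0 0.0854; -0.006 0.11 0 0 0 0 0.0854; -0.009 0.165 0 0 0 0 0.0854; -0.012 0.22 0 0 0 0 0.0854; -0.012 0.273 0 0 0 0 0.0854"

```text
clock: 13.32
position: [0.4978, -0.0235, 0.246]
tool_rot: [3.141, -0.001, 0.002]
force: [0.6, 0.1, 0.5]
width: 1.002
finger_force: 0.0
```

Request:
servo_tool:
  increments: "0 0 0 0 0 0 0.0854; 0 0 0 0 0 0 0.0854"

```text
clock: 13.58
position: [0.4981, -0.0216, 0.2456]
tool_rot: [-3.141, 0.002, -0.001]
force: [0.2, -1.2, 0.4]
width: 1.0
finger_force: 0.0
```

```bash
python3 - <<'E'
from h import *
import pickle
c=calibration('wrist');im=read_camera('wrist')
pickle.dump((c,im),open('w3.pkl','wb'))
crop(im,0,0,640,330,1.25,'w3')
E
```

```text
(no output)
```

View pics/w3.png

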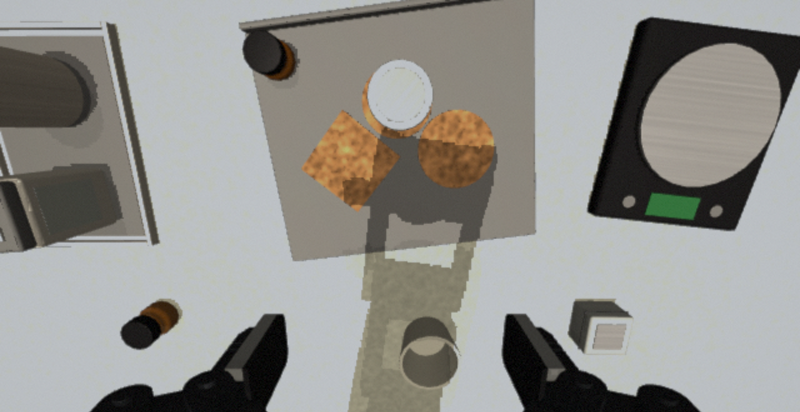

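```bash
python3 - <<'E'
from h import *
import pickle
c,im=pickle.load(open('w3.pkl','rb'))
f=lambda p,z:px2w(c,p[0]/1.25,p[1]/1.25,z)
print('matround',f((457,149),.015),'rtin',f((400,94),.053),f((400,96),.053),'pan',f((710.5,115),.03))
def sq(P,z):
    L=np.array([f(p,z) for p in P]);e=np.diff(np.vstack([L,L[:1]]),axis=0)
    print(L.mean(0).round(4),np.linalg.norm(e,axis=1).round(4),np.degrees(np.arctan2(e[:,1],e[:,0]))%90)
sq([(348,110),(401,157),(361,211),(303,167)],.015)
sq([(586,317),(627,315),(632,355),(591,354)],.042)
h=cv2.cvtColor(im,cv2.COLOR_RGB2HSV);m=cv2.inRange(h,(5,110,60),(22,255,255))
n,l,st,ce=cv2.connectedComponentsWithStats(m)
for i in range(1,n):
    if st[i,4]>200:
        k,_=cv2.findContours((l==i).astype(np.uint8),0,1);r=cv2.minAreaRect(max(k,key=len))
        print(st[i],ce[i]*1.25,px2w(c,*ce[i],.015).round(4),r)
go([.603,-.0265,.12],-40)
go([.603,-.0265,.12],-90)
E
```

```text
matround [ 0.55503008 -0.08233273  0.015     ] rtin [ 0.60169634 -0.02625551  0.053     ] [ 0.60013754 -0.02625817  0.053     ] pan [ 0.58508975 -0.30904029  0.03      ]
[0.5427 0.0191 0.015 ] [0.0663 0.0675 0.0714 0.0704] [49.14110762 52.79271565 51.58683891 48.55530582]
[ 0.3648 -0.2479  0.042 ] [0.0422 0.0501 0.0443 0.0461] [ 3.00591913 16.57382668 88.26370344 15.28761174]
[290  63  54  48 405] [386.22222222 121.22530864] [ 0.5808 -0.0137  0.015 ] ((311.01629638671875, 91.41541290283203), (56.54345703125, 33.82802200317383), 29.357755661010742)
[ 242   89   78   80 3273] [349.92820043 160.88183624] [0.544  0.0223 0.015 ] ((280.1200256347656, 128.33998107910156), (59.399993896484375, 57.59999465942383), 36.869895935058594)
[ 335   88   60   62 2967] [455.559909   148.25834176] [ 0.5557 -0.0809  0.015 ] ((364.5, 118.5), (61.0, 59.0), 90.0)
[113 243  24  24 242] [158.47107438 316.48760331] [0.374  0.2437 0.015 ] ((126.30872344970703, 253.5706787109375), (24.30270767211914, 14.453954696655273), 43.15238952636719)
pos [ 0.4981 -0.0211  0.2456] yaw -90.0 j6 1.42 -> d [0.1049 0.0055 0.1256] rot [ -0.  -0. -50.] yaw -40.0
pos [ 0.4981 -0.0211  0.2456] yaw -90.0 j6 1.42 -> d [0.1049 0.0055 0.1256] rot [-0. -0.  0.] yaw -90.0
```

Request:
servo_tool:
  increments: "0.035 0.002 0.05 0 0 0 0.0854; 0.07 0.004 0.1 0 0 0 0.0854; 0.104 0.005 0.145 0 0 0 0.0854; 0.104 0.005 0.145 0 0 0 0.0854; 0.104 0.005 0.145 0 0 0 0.0854"

```text
clock: 14.25
position: [0.6023, -0.0256, 0.1011]
tool_rot: [-3.142, -0.002, -0.001]
force: [0.4, -0.0, -0.5]
width: 1.005
finger_force: 0.0
```

```bash
python3 - <<'E'
from h import *
go([.602,-.026,.02],-90)
E
```

```text
pos [ 0.6023 -0.0256  0.1011] yaw -89.9 j6 1.44 -> d [-0.0004  0.0004  0.0811] rot [-0.  -0.   0.1] yaw -90.0
```

Request:
servo_tool:
  increments: "0 0 0.03 0 0 0 0.0854; 0 0 0.06 0 0 0 0.0854; 0 0 0.08 0 0 0 0.0854; 0 0 0.08 0 0 0 0.0854; 0 0 0.08 0 0 0 0.045"

```text
clock: 14.88
position: [0.6032, -0.0269, 0.0224]
tool_rot: [3.141, -0.001, 0.005]
force: [0.5, -0.1, -0.3]
width: 0.822
finger_force: 0.0
```

Request:
servo_tool:
  increments: "0 0 0 0 0 0 0.045; 0 0 0 0 0 0 0.045; 0 0 0 0 0 0 0.045"

```text
clock: 15.25
position: [0.6038, -0.0271, 0.0227]
tool_rot: [3.141, -0.001, 0.006]
force: [-0.5, 0.1, 5.9]
width: 0.639
finger_force: 64.2
```

Request:
servo_tool:
  increments: "0 0 -0.04 0 0 0 0.045; 0 0 -0.08 0 0 0 0.045; 0 0 -0.1 0 0 0 0.045; 0 0 -0.1 0 0 0 0.045"

```text
clock: 15.75
position: [0.603, -0.0271, 0.122]
tool_rot: [3.141, -0.001, 0.005]
force: [0.3, 0.5, -2.0]
width: 0.642
finger_force: 63.8
```

```bash
python3 - <<'E'
from h import *
go([.585,-.31,.12],-90)
E
```

```text
pos [ 0.603  -0.0271  0.122 ] yaw -90.0 j6 1.44 -> d [-0.0178  0.2829  0.002 ] rot [ 0.  -0.2 -0. ] yaw -90.0
```

Request:
servo_tool:
  increments: "-0.004 0.057 0 0 0 0 0.045; -0.008 0.114 0 0 0 0 0.045; -0.012 0.17 0 0 0 0 0.045; -0.016 0.226 0 0 0 0 0.045; -0.0175 0.283 0 0 0 0 0.045"

```text
clock: 16.38
position: [0.5826, -0.3108, 0.1172]
tool_rot: [-3.139, 0.001, 0.006]
force: [1.0, 0.5, -1.7]
width: 0.64
finger_force: 63.9
```

Request:
servo_tool:
  increments: "0 0 0.03 0 0 0 0.045; 0 0 0.06 0 0 0 0.045; 0 0 0.075 0 0 0 0.045; 0 0 0.075 0 0 0 0.045; 0 0 0.075 0 0 0 0.045"

```text
clock: 17.0
position: [0.5851, -0.31, 0.0463]
tool_rot: [3.141, -0.0, 0.002]
force: [0.6, -0.4, -0.5]
width: 0.635
finger_force: 64.0
```

```bash
python3 - <<'E'
from h import *
go([.5855,-.31,.0377],-90)
E
```

```text
pos [ 0.5851 -0.31    0.0463] yaw -90.0 j6 1.0 -> d [ 0.0004 -0.      0.0086] rot [ 0.  -0.1 -0. ] yaw -90.0
```

Request:
servo_tool:
  increments: "0 0 0.005 0 0 0 0.045; 0 0 0.0085 0 0 0 0.045; 0 0 0.0085 0 0 0 0.045; 0 0 0.0085 0 0 0 0.0854; 0 0 0.0085 0 0 0 0.0854"

```text
clock: 17.62
position: [0.5844, -0.3099, 0.0369]
tool_rot: [3.141, -0.001, 0.0]
force: [-0.2, 0.1, -0.3]
width: 0.995
finger_force: 0.0
```

Request:
servo_tool:
  increments: "0 0 0 0 0 0 0.0854; 0 0 -0.03 0 0 0 0.0854; 0 0 -0.08 0 0 0 0.0854; -0.04 -0.01 -0.12 0 0 0 0.0854; -0.09 -0.02 -0.14 0 0 0 0.0854"

```text
clock: 18.25
position: [0.495, -0.2905, 0.1803]
tool_rot: [3.139, 0.0, 0.006]
force: [-0.5, -0.6, 0.2]
width: 1.004
finger_force: 0.0
```

Request:
servo_tool:
  increments: "-0.055 -0.01 0 0 0 0 0.0854; -0.11 -0.02 0 0 0 0 0.0854; -0.165 -0.03 0 0 0 0 0.0854; -0.185 -0.03 0 0 0 0 0.0854; -0.185 -0.03 0 0 0 0 0.0854"

```text
clock: 18.88
position: [0.3086, -0.2597, 0.177]
tool_rot: [3.141, -0.004, 0.002]
force: [0.8, -0.6, 0.6]
width: 0.997
finger_force: 0.0
```

```bash
python3 - <<'E'
from h import *
import pickle
c=calibration('wrist');im=read_camera('wrist')
pickle.dump((c,im),open('w4.pkl','wb'))
crop(im,100,0,600,300,1.6,'w4')
go([.3645,-.247,.1],-90)
E
```

```text
pos [ 0.3094 -0.2599  0.1772] yaw -90.1 j6 0.74 -> d [ 0.055  -0.0131  0.0773] rot [ 0.1 -0.1 -0.1] yaw -90.0
```

View pics/w4.png

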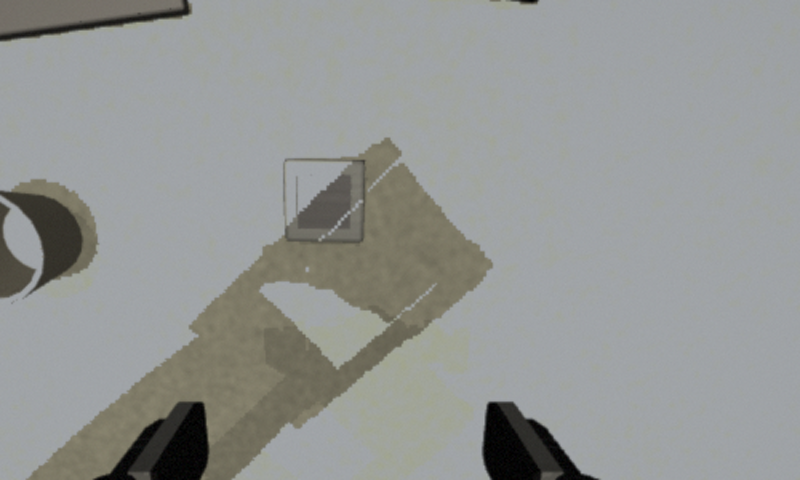

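```bash
python3 - <<'E'
from h import *
import pickle
c,im=pickle.load(open('w4.pkl','rb'))
L=np.array([px2w(c,100+u/1.6,v/1.6,.042) for u,v in [(284,159),(365,159),(364,242),(287,239)]]);e=np.diff(np.vstack([L,L[:1]]),axis=0)
print(L.mean(0).round(4),np.linalg.norm(e,axis=1).round(4),(np.degrees(np.arctan2(e[:,1],e[:,0]))+45)%90-45)
p=L.mean(0);p[2]=.014;go(p,-89)
E
```

```text
[ 0.365  -0.2486  0.042 ] [0.045  0.0461 0.045  0.0443] [-0.23749325 -0.23710738 -2.47314866 -0.18184941]
pos [ 0.3094 -0.2599  0.1772] yaw -90.1 j6 0.74 -> d [ 0.0554 -0.0116  0.1633] rot [ 0.1 -0.1 -1.1] yaw -89.0
```

Request:
servo_tool:
  increments: "0.02 -0.004 0.03 0 0 0 0.0854; 0.04 -0.008 0.06 0 0 0 0.0854; 0.055 -0.0115 0.09 0 0 0 0.0854; 0.055 -0.0115 0.095 0 0 0 0.0854; 0.055 -0.0115 0.095 0 0 0 0.0854"

```text
clock: 19.55
position: [0.3647, -0.2483, 0.082]
tool_rot: [-3.141, -0.0, 0.001]
force: [-0.1, 0.1, -0.5]
width: 1.002
finger_force: 0.0
```

```bash
python3 - <<'E'
from h import *
go([.365,-.2486,.014],-90)
E
```

```text
pos [ 0.3647 -0.2483  0.082 ] yaw -90.0 j6 0.85 -> d [0.0003 0.0004 0.068 ] rot [-0.  0.  0.] yaw -90.0
```

Request:
servo_tool:
  increments: "0 0 0.03 0 0 0 0.0854; 0 0 0.055 0 0 0 0.0854; 0 0 0.067 0 0 0 0.0854; 0 0 0.067 0 0 0 0.0854; 0 0 0.067 0 0 0 0.035"

```text
clock: 20.18
position: [0.3652, -0.2491, 0.0163]
tool_rot: [3.14, -0.001, 0.003]
force: [0.7, -0.1, -0.4]
width: 0.818
finger_force: 0.0
```

Request:
servo_tool:
  increments: "0 0 0 0 0 0 0.035; 0 0 0 0 0 0 0.035; 0 0 0 0 0 0 0.035"

```text
clock: 20.55
position: [0.3653, -0.249, 0.0162]
tool_rot: [3.14, -0.001, 0.003]
force: [-0.5, 0.1, 6.1]
width: 0.53
finger_force: 63.3
```

Request:
servo_tool:
  increments: "0 0 -0.04 0 0 0 0.035; 0 0 -0.08 0 0 0 0.035; 0 0 -0.11 0 0 0 0.035; 0 0 -0.11 0 0 0 0.035"

```text
clock: 21.05
position: [0.3656, -0.2493, 0.1271]
tool_rot: [3.138, -0.001, 0.006]
force: [0.6, 0.5, -2.2]
width: 0.526
finger_force: 62.6
```

```bash
python3 - <<'E'
from h import *
import pickle
# remaining mats seen after clearing: refine small mat from round/square mats
go([.6,-.0255,.12],-84)
go([.6,-.0255,.12],-90)
E
```

```text
pos [ 0.3656 -0.2493  0.1271] yaw -90.0 j6 0.85 -> d [ 0.2342 -0.224   0.0072] rot [ 0.2 -0.2 -6. ] yaw -84.0
pos [ 0.3656 -0.2493  0.1271] yaw -90.0 j6 0.85 -> d [ 0.2342 -0.224   0.0072] rot [ 0.2 -0.2 -0. ] yaw -90.0
```

Request:
servo_tool:
  increments: "0.04 -0.04 -0.02 0 0 0 0.035; 0.08 -0.08 -0.04 0 0 0 0.035; 0.117 -0.112 -0.06 0 0 0 0.035; 0.117 -0.112 -0.06 0 0 0 0.035; 0.117 -0.112 -0.06 0 0 0 0.035"

```text
clock: 21.68
position: [0.4801, -0.1359, 0.1823]
tool_rot: [-3.14, 0.0, 0.007]
force: [-1.3, -0.2, -1.9]
width: 0.531
finger_force: 62.6
```

```bash
python3 - <<'E'
from h import *
import pickle
c=calibration('wrist');im=read_camera('wrist')
pickle.dump((c,im),open('w5.pkl','wb'))
crop(im,0,0,640,340,1.25,'w5')
go([.6,-.0255,.12],-130)
E
```

```text
pos [ 0.4798 -0.1363  0.1823] yaw -90.1 j6 1.19 -> d [ 0.1203 -0.1108  0.062 ] rot [ 0.   0.2 39.9] yaw -130.0
```

View pics/w5.png

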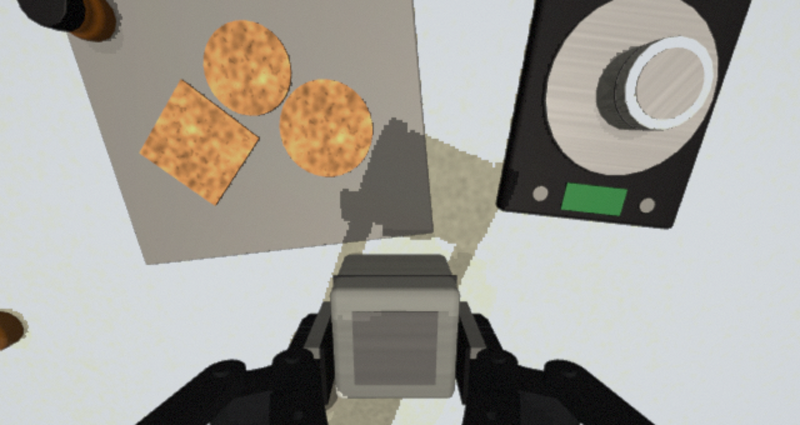

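```bash
python3 - <<'E'
from h import *
import pickle
c,im=pickle.load(open('w5.pkl','rb'))
h=cv2.cvtColor(im,cv2.COLOR_RGB2HSV);m=cv2.inRange(h,(5,90,110),(25,255,255))
m=cv2.morphologyEx(m,cv2.MORPH_CLOSE,np.ones((5,5),np.uint8));m=cv2.morphologyEx(m,cv2.MORPH_OPEN,np.ones((5,5),np.uint8))
n,l,st,ce=cv2.connectedComponentsWithStats(m)
for i in range(1,n):
    if st[i,4]>1500:
        k,_=cv2.findContours((l==i).astype(np.uint8),0,1);k=max(k,key=len)[:,0]
        w=np.array([px2w(c,u,v,.015)[:2] for u,v in k],np.float32)*1000
        M=cv2.moments(w.reshape(-1,1,2));print((ce[i]*1.25).round(),st[i,4],'centroid',M['m10']/M['m00'],M['m01']/M['m00'],cv2.minAreaRect(w))
f=lambda p,z:px2w(c,p[0]/1.25,p[1]/1.25,z)
print('rtin top',f((670,83),.068), 'pan pts',[f(p,.03).round(4) for p in [(546,95),(718,75),(625,175)]])
go([.6,-.0255,.12],-130)
E
```

```text
[255. 115.] 14021 centroid 562.2409312696597 -24.847164019892357 ((548.952880859375, -30.26519775390625), (145.98538208007812, 145.3585205078125), 51.704227447509766)
rtin top [ 0.58276612 -0.31092097  0.068     ] pan pts [array([ 0.5787, -0.2473,  0.03  ]), array([ 0.592 , -0.3703,  0.03  ]), array([ 0.5203, -0.3164,  0.03  ])]
pos [ 0.4798 -0.1363  0.1823] yaw -90.1 j6 1.19 -> d [ 0.1203 -0.1108  0.062 ] rot [ 0.   0.2 39.9] yaw -130.0
```

```bash
python3 - <<'E'
from h import *
import pickle
c,im=pickle.load(open('w5.pkl','rb'))
f=lambda p,z=.015:px2w(c,p[0]/1.25,p[1]/1.25,z)
a,b=f((248,67)),f((326.5,128));L=np.array([f(p) for p in [(183,80),(259,138),(216,205),(140,153)]]);e=np.diff(np.vstack([L,L[:1]]),axis=0)
q=L.mean(0);print('small',a,'round',b,'sq',q,(np.degrees(np.arctan2(e[:,1],e[:,0])))%90, [np.linalg.norm(x) for x in (a-b,a-q,b-q)])
a[2]=.12;go(a,-130)
E
```

```text
small [ 0.60002122 -0.02458001  0.015     ] round [ 0.55583228 -0.08161857  0.015     ] sq [0.54251471 0.02140765 0.015     ] [51.33323248 51.93757352 52.25659216 50.67662144] [np.float64(0.0721530286495683), np.float64(0.07363330550100848), np.float64(0.10388339610114392)]
pos [ 0.4798 -0.1363  0.1823] yaw -90.1 j6 1.19 -> d [ 0.1203 -0.1118  0.062 ] rot [ 0.   0.2 39.9] yaw -130.0
```

Request:
servo_tool:
  increments: "0.03 -0.028 0.01 0 0 10 0.035; 0.06 -0.056 0.02 0 0 20 0.035; 0.09 -0.084 0.04 0 0 30 0.035; 0.12 -0.1115 0.062 0 0 40 0.035; 0.12 -0.1115 0.1 0 0 40 0.035"

```text
clock: 22.35
position: [0.603, -0.0247, 0.0843]
tool_rot: [-2.951, 1.076, -0.003]
force: [-0.0, 0.4, -1.2]
width: 0.526
finger_force: 62.6
```

Request:
servo_tool:
  increments: "0 0 0.03 0 0 0 0.035; 0 0 0.042 0 0 0 0.035; 0 0 0.042 0 0 0 0.035; 0 0 0.042 0 0 0 0.035"

```text
clock: 22.85
position: [0.6025, -0.0255, 0.0444]
tool_rot: [-2.951, 1.076, -0.004]
force: [0.7, 0.1, -1.3]
width: 0.528
finger_force: 62.5
```

```bash
python3 - <<'E'
from h import *
go([.6,-.0248,.0312],-130)
E
```

```text
pos [ 0.6025 -0.0255  0.0444] yaw -130.1 j6 2.14 -> d [-0.0024  0.0011  0.0132] rot [-0.1 -0.1 -0.1] yaw -130.0
```

Request:
servo_tool:
  increments: "-0.002 0.001 0.007 0 0 0 0.035; -0.002 0.001 0.013 0 0 0 0.035; -0.002 0.001 0.013 0 0 0 0.035; -0.002 0.001 0.013 0 0 0 0.0854; -0.002 0.001 0.013 0 0 0 0.0854"

```text
clock: 23.48
position: [0.5993, -0.0243, 0.0297]
tool_rot: [-2.952, 1.075, -0.0]
force: [-0.1, 0.4, 0.5]
width: 0.925
finger_force: 0.0
```

Request:
servo_tool:
  increments: "0 0 0 0 0 0 0.0854; 0 0 -0.04 0 0 0 0.0854; 0 0 -0.1 0 0 0 0.0854; 0 0 -0.16 0 0 -10 0.0854; 0 0 -0.18 0 0 -20 0.0854"

```text
clock: 24.1
position: [0.6016, -0.0246, 0.2156]
tool_rot: [-3.095, 0.537, -0.013]
force: [1.1, -0.4, 0.3]
width: 1.0
finger_force: 0.0
```

```bash
python3 - <<'E'
from h import *
go([.54,.22,.23],-90)
E
```

```text
pos [ 0.6016 -0.0246  0.2156] yaw -109.7 j6 1.78 -> d [-0.1403 -0.2095 -0.0152] rot [ -0.   -0.5 -19.7] yaw -90.0
```

Request:
servo_tool:
  increments: "-0.03 -0.045 -0.003 0 0 -5 0.0854; -0.06 -0.09 -0.006 0 0 -10 0.0854; -0.09 -0.135 -0.01 0 0 -15 0.0854; -0.12 -0.18 -0.013 0 0 -19.7 0.0854; -0.14 -0.21 -0.015 0 0 -19.7 0.0854"

```text
clock: 24.72
position: [0.5389, 0.223, 0.225]
tool_rot: [-3.141, 0.006, -0.0]
force: [-1.5, -1.0, -0.2]
width: 0.999
finger_force: 0.0
```

Request:
servo_tool:
  increments: "0 0 0 0 0 0 0.0854; 0 0 0 0 0 0 0.0854"

```text
clock: 24.98
position: [0.5398, 0.2204, 0.2246]
tool_rot: [3.141, -0.009, -0.0]
force: [1.2, -1.0, -0.7]
width: 0.999
finger_force: 0.0
```

```bash
python3 - <<'E'
from h import *
import pickle
c=calibration('wrist');im=read_camera('wrist')
pickle.dump((c,im),open('w6.pkl','wb'))
crop(im,0,0,640,400,1.25,'w6')
go([.608,.3005,.15],-90)
E
```

```text
pos [0.5399 0.22   0.2246] yaw -90.4 j6 1.87 -> d [ 0.0675 -0.081   0.0745] rot [ 0.   0.  -0.4] yaw -90.0
```

View pics/w6.png

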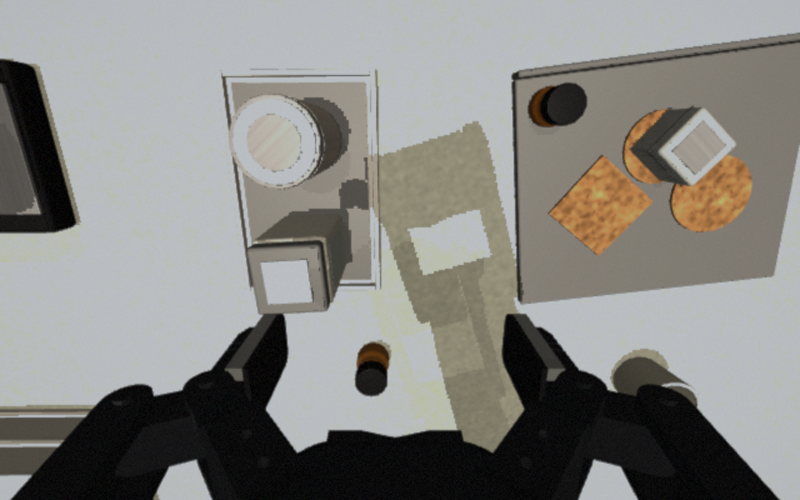

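```bash
python3 - <<'E'
from h import *
import pickle
c,im=pickle.load(open('w6.pkl','rb'))
f=lambda p,z=.015:px2w(c,p[0]/1.25,p[1]/1.25,z)
print('can',f((275.5,141),.11))
def sq(P,z):
    L=np.array([f(p,z) for p in P]);e=np.diff(np.vstack([L,L[:1]]),axis=0)
    print(L.mean(0).round(4),np.linalg.norm(e,axis=1).round(4),(np.degrees(np.arctan2(e[:,1],e[:,0]))+45)%90-45)
sq([(248,244),(327,240),(327,313),(258,313)],.111)
sq([(702,107),(736,146),(691,186),(657,147)],.057)
p=f((275.5,141),.11);p[2]=.15;go(p,-90)
E
```

```text
can [0.60825873 0.29935786 0.11      ]
[0.5097 0.2985 0.111 ] [0.0573 0.0585 0.053  0.0554] [ 2.58233092 -3.56397175 -0.43577917  0.68983069]
[ 0.5995 -0.024   0.057 ] [0.0457 0.0431 0.0471 0.0418] [-40.70256417 -42.01045844 -42.3092669  -43.97486905]
pos [0.5399 0.22   0.2246] yaw -90.4 j6 1.87 -> d [ 0.0678 -0.0798  0.0745] rot [ 0.   0.  -0.4] yaw -90.0
```

Request:
servo_tool:
  increments: "0.022 -0.027 0.02 0 0 0 0.0854; 0.045 -0.053 0.04 0 0 0 0.0854; 0.0675 -0.08 0.06 0 0 0 0.0854; 0.0675 -0.08 0.075 0 0 0 0.0854; 0.0675 -0.08 0.075 0 0 0 0.0854"

```text
clock: 25.65
position: [0.6067, 0.2987, 0.1476]
tool_rot: [3.14, -0.011, -0.006]
force: [0.5, 0.3, -0.7]
width: 1.001
finger_force: 0.0
```

```bash
python3 - <<'E'
from h import *
go([.6083,.2995,.066],-90)
E
```

```text
pos [0.6067 0.2987 0.1476] yaw -90.4 j6 1.96 -> d [ 0.0019 -0.0009  0.0816] rot [ 0.1  0.2 -0.4] yaw -90.0
```

Request:
servo_tool:
  increments: "0 0 0.03 0 0 0 0.0854; 0 0 0.06 0 0 0 0.0854; 0 0 0.082 0 0 0 0.0854; 0 0 0.082 0 0 0 0.0854; 0 0 0.082 0 0 0 0.05"

```text
clock: 26.28
position: [0.6086, 0.3006, 0.0695]
tool_rot: [-3.141, 0.01, -0.003]
force: [-0.5, 0.5, 0.1]
width: 0.817
finger_force: 0.0
```

Request:
servo_tool:
  increments: "0 0 0 0 0 0 0.05; 0 0 0 0 0 0 0.05; 0 0 0 0 0 0 0.05"

```text
clock: 26.65
position: [0.6092, 0.3009, 0.0702]
tool_rot: [-3.14, 0.009, -0.006]
force: [-0.0, -1.2, 5.5]
width: 0.712
finger_force: 65.8
```

Request:
servo_tool:
  increments: "0 0 -0.045 0 0 0 0.05; 0 0 -0.09 0 0 0 0.05; 0 0 -0.12 0 0 0 0.05; 0 0 -0.12 0 0 0 0.05"

```text
clock: 27.15
position: [0.609, 0.3012, 0.1908]
tool_rot: [-3.139, 0.009, -0.008]
force: [-0.3, -0.6, -3.4]
width: 0.709
finger_force: 66.3
```

```bash
python3 - <<'E'
from h import *
go([.5560,-.0817,.18],-90)
E
```

```text
pos [0.609  0.3012 0.1908] yaw -90.3 j6 1.96 -> d [-0.0509  0.3833  0.0097] rot [-0.1 -0.3 -0.3] yaw -90.0
```

Request:
servo_tool:
  increments: "-0.007 0.055 0 0 0 0 0.05; -0.014 0.11 0 0 0 0 0.05; -0.021 0.165 0 0 0 0 0.05; -0.028 0.22 0 0 0 0 0.05; -0.036 0.275 0 0 0 0 0.05"

```text
clock: 27.78
position: [0.5681, 0.0242, 0.1845]
tool_rot: [-3.141, 0.009, 0.007]
force: [0.9, -0.3, -3.2]
width: 0.712
finger_force: 67.0
```

Request:
servo_tool:
  increments: "-0.007 0.054 0 0 0 0 0.05; -0.015 0.108 0 0 0 0 0.05; -0.015 0.108 0.03 0 0 0 0.05; -0.015 0.108 0.06 0 0 0 0.05; -0.015 0.108 0.06 0 0 0 0.05"

```text
clock: 28.4
position: [0.5504, -0.0814, 0.122]
tool_rot: [-3.139, 0.01, 0.017]
force: [0.4, -0.6, -1.6]
width: 0.712
finger_force: 67.2
```

Request:
servo_tool:
  increments: "0 0 0.02 0 0 0 0.05; 0 0 0.035 0 0 0 0.05; 0 0 0.035 0 0 0 0.05; 0 0 0.035 0 0 0 0.05"

```text
clock: 28.9
position: [0.5549, -0.0822, 0.0933]
tool_rot: [3.141, -0.009, 0.001]
force: [0.0, 0.4, -2.5]
width: 0.713
finger_force: 67.2
```

```bash
python3 - <<'E'
from h import *
go([.5563,-.0817,.0802],-90)
E
```

```text
pos [ 0.5549 -0.0822  0.0933] yaw -90.3 j6 1.33 -> d [ 0.0014 -0.0005  0.0131] rot [ 0.  -0.  -0.3] yaw -90.0
```

Request:
servo_tool:
  increments: "0.001 0 0.007 0 0 0 0.05; 0.001 0 0.0135 0 0 0 0.05; 0.001 0 0.0135 0 0 0 0.05; 0.001 0 0.0135 0 0 0 0.0854; 0.001 0 0.0135 0 0 0 0.0854"

```text
clock: 29.52
position: [0.5556, -0.0822, 0.0795]
tool_rot: [3.141, -0.009, 0.001]
force: [-0.2, -0.1, -0.1]
width: 0.997
finger_force: 0.0
```

Request:
servo_tool:
  increments: "0 0 0 0 0 0 0.0854; 0 0 -0.04 0 0 0 0.0854; 0 0 -0.09 0 0 0 0.0854; 0 -0.03 -0.13 0 0 0 0.0854; 0 -0.08 -0.13 0 0 0 0.0854"

```text
clock: 30.15
position: [0.5586, -0.0026, 0.2147]
tool_rot: [3.14, -0.014, 0.015]
force: [0.3, 0.2, 0.1]
width: 1.005
finger_force: 0.0
```

```bash
python3 - <<'E'
from h import *
go([.5105,.2995,.16],-90)
E
```

```text
pos [ 0.5586 -0.0026  0.2147] yaw -90.5 j6 1.48 -> d [-0.0513 -0.3017  0.054 ] rot [ 0.1 -0.5 -0.5] yaw -90.0
```

Request:
servo_tool:
  increments: "-0.01 -0.06 0 0 0 0 0.0854; -0.02 -0.12 0.01 0 0 0 0.0854; -0.03 -0.18 0.02 0 0 0 0.0854; -0.04 -0.24 0.03 0 0 0 0.0854; -0.0485 -0.301 0.04 0 0 -0.5 0.0854"

```text
clock: 30.78
position: [0.5087, 0.301, 0.1693]
tool_rot: [-3.141, -0.005, -0.001]
force: [1.4, 0.2, -0.3]
width: 1.002
finger_force: 0.0
```

Request:
servo_tool:
  increments: "0 0 0 0 0 0 0.0854; 0 0 0 0 0 0 0.0854"

```text
clock: 31.02
position: [0.5091, 0.299, 0.1692]
tool_rot: [3.141, 0.006, -0.0]
force: [-0.1, -0.5, 0.8]
width: 0.997
finger_force: 0.0
```

```bash
python3 - <<'E'
from h import *
go([.5105,.2995,.067],-90)
E
```

```text
pos [0.5091 0.299  0.1692] yaw -89.8 j6 2.01 -> d [ 0.0014 -0.0005  0.1022] rot [0.  0.  0.2] yaw -90.0
```

Request:
servo_tool:
  increments: "0.0015 0 0.035 0 0 0 0.0854; 0.0015 0 0.07 0 0 0 0.0854; 0.0015 0 0.1 0 0 0 0.0854; 0.0015 0 0.1 0 0 0 0.0854; 0.0015 0 0.1 0 0 0 0.045"

```text
clock: 31.65
position: [0.512, 0.2986, 0.071]
tool_rot: [-3.141, -0.002, -0.003]
force: [-0.2, 0.6, 0.9]
width: 0.819
finger_force: 0.0
```

Request:
servo_tool:
  increments: "0 0 0 0 0 0 0.045; 0 0 0 0 0 0 0.045; 0 0 0 0 0 0 0.045"

```text
clock: 32.02
position: [0.5127, 0.2999, 0.0723]
tool_rot: [-3.14, -0.005, -0.008]
force: [1.2, 0.8, 6.2]
width: 0.67
finger_force: 64.3
```

Request:
servo_tool:
  increments: "0 0 -0.045 0 0 0 0.045; 0 0 -0.09 0 0 0 0.045; 0 0 -0.13 0 0 0 0.045; 0 0 -0.13 0 0 0 0.045"

```text
clock: 32.52
position: [0.5125, 0.2999, 0.2032]
tool_rot: [-3.138, -0.005, -0.011]
force: [1.1, 0.2, -4.8]
width: 0.666
finger_force: 66.2
```

```bash
python3 - <<'E'
from h import *
go([.5428,.021,.19],-128.5)
E
```

```text
pos [0.5125 0.2999 0.2032] yaw -89.8 j6 2.01 -> d [0.0294 0.2791 0.0126] rot [-0.3 -0.3 38.7] yaw -128.5
```

Request:
servo_tool:
  increments: "0.006 0.056 0 0 0 8 0.045; 0.012 0.112 0 0 0 16 0.045; 0.018 0.168 0 0 0 24 0.045; 0.024 0.224 0.006 0 0 32 0.045; 0.03 0.279 0.013 0 0 38.7 0.045"

```text
clock: 33.15
position: [0.5398, 0.0185, 0.1828]
tool_rot: [2.962, -1.042, -0.007]
force: [0.9, 0.2, -3.8]
width: 0.663
finger_force: 66.4
```

Request:
servo_tool:
  increments: "0 0 0 0 0 0 0.045; 0 0 0.03 0 0 0 0.045; 0 0 0.06 0 0 0 0.045; 0 0 0.08 0 0 0 0.045; 0 0 0.08 0 0 0 0.045"

```text
clock: 33.78
position: [0.5392, 0.0209, 0.1031]
tool_rot: [2.965, -1.035, -0.009]
force: [1.5, -0.5, -3.9]
width: 0.667
finger_force: 66.5
```

```bash
python3 - <<'E'
from h import *
go([.5428,.021,.082],-128.5)
E
```

```text
pos [0.5392 0.0209 0.1031] yaw -128.5 j6 2.18 -> d [ 0.0028 -0.0024  0.0211] rot [0.2 0.3 0. ] yaw -128.5
```

Request:
servo_tool:
  increments: "0.003 -0.002 0.008 0 0 0 0.045; 0.003 -0.002 0.016 0 0 0 0.045; 0.003 -0.002 0.02 0 0 0 0.045; 0.003 -0.002 0.02 0 0 0 0.045; 0.003 -0.002 0.02 0 0 0 0.045"

```text
clock: 34.4
position: [0.5453, 0.0198, 0.0867]
tool_rot: [-2.965, 1.037, -0.001]
force: [0.2, -0.3, -4.0]
width: 0.665
finger_force: 66.5
```

```bash
python3 - <<'E'
from h import *
print(state()['force']);go([.5428,.021,.082],-128.5)
E
```

```text
[ 0.16907704 -0.30312225 -3.98797532]
pos [0.5453 0.0198 0.0867] yaw -128.5 j6 2.18 -> d [-0.0027  0.0007  0.0047] rot [-0. -0. -0.] yaw -128.5
```

Request:
servo_tool:
  increments: "-0.001 0 0.003 0 0 0 0.045; -0.001 0 0.0055 0 0 0 0.045; -0.001 0 0.0055 0 0 0 0.045; -0.001 0 0.0055 0 0 0 0.0854; -0.001 0 0.0055 0 0 0 0.0854"

```text
clock: 35.02
position: [0.5448, 0.0204, 0.0811]
tool_rot: [-2.965, 1.037, -0.002]
force: [-0.1, 0.2, 0.2]
width: 0.999
finger_force: 0.0
```

Request:
servo_tool:
  increments: "0 0 0 0 0 0 0.0854; 0 0 -0.04 0 0 0 0.0854; 0 0 -0.09 0 0 0 0.0854; 0 0 -0.14 0 0 -10 0.0854; -0.05 0 -0.18 0 0 -20 0.0854"

```text
clock: 35.65
position: [0.5075, 0.0502, 0.2627]
tool_rot: [-3.101, 0.501, -0.005]
force: [0.1, 1.6, 0.1]
width: 0.999
finger_force: 0.0
```

```bash
python3 - <<'E'
from h import *
go([.47,-.08,.28],-90)
E
```

```text
pos [0.5075 0.0502 0.2627] yaw -108.4 j6 1.88 -> d [ 0.0055  0.1354 -0.0174] rot [ -0.   -0.2 -18.4] yaw -90.0
```

Request:
servo_tool:
  increments: "0 0.045 -0.005 0 0 -6 0.0854; 0 0.09 -0.01 0 0 -12 0.0854; 0.005 0.135 -0.017 0 0 -18.4 0.0854; 0.005 0.135 -0.017 0 0 -18.4 0.0854; 0.005 0.135 -0.017 0 0 -18.4 0.0854"

```text
clock: 36.28
position: [0.468, -0.0784, 0.2767]
tool_rot: [-3.141, 0.006, 0.0]
force: [0.2, 0.2, -0.7]
width: 0.999
finger_force: 0.0
```

```bash
python3 - <<'E'
from h import *
import pickle
c=calibration('wrist');im=read_camera('wrist')
pickle.dump((c,im),open('w7.pkl','wb'))
crop(im,180,0,580,250,2,'w7')
E
```

```text
(no output)
```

View pics/w7.png

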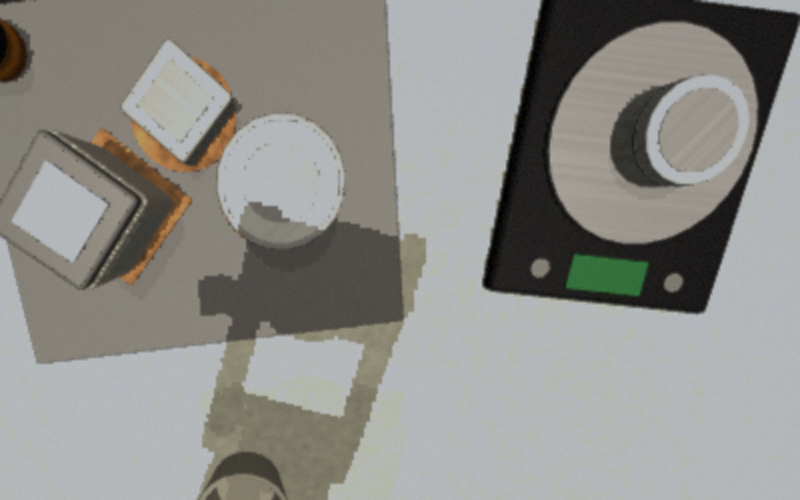

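```bash
python3 - <<'E'
from h import *
import pickle
c,im=pickle.load(open('w7.pkl','rb'))
f=lambda p,z:px2w(c,180+p[0]/2,p[1]/2,z)
print('can',f((281,177),.12),'want .5558 -.0817');print('canister',f((65.5,210),.121),'want .5428 .021')
a,b,d=[f(p,.121) for p in [(43,131),(141,203),(88,289)]];print([np.degrees(np.arctan2(*v[1::-1]))%90 for v in (b-a,d-b)],'want 51.5')
print('sq',f((178,101),.057),'want .6 -.0248','rtin',f((698,130),.068),'pan',f((653,132),.03))
print(state()['clock'],c['tvec'])
E
```

```text
can [ 0.5568338  -0.08331067  0.12      ] want .5558 -.0817
canister [0.54244314 0.02013827 0.121     ] want .5428 .021
[np.float64(53.46181780100659), np.float64(54.187576138657334)] want 51.5
sq [ 0.59946844 -0.02725835  0.057     ] want .6 -.0248 rtin [ 0.58197009 -0.31074665  0.068     ] pan [ 0.58515791 -0.30891658  0.03      ]
36.325 [-0.07563601  0.39185096  0.56446   ]
```

All within tolerance; handing in.

```bash
python3 -c "
from cell import *
print(finish_job())"
```

```text
the job is handed in; nothing more can be done
None
```

The job is done and handed in after about 36 s on the robot's clock: the last wrist-camera picture puts all four goods within about 4 mm of their centres (canister about 2° off the mat's sides) and nothing tipped, though the hand-in gave no verdict.

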